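# Clamp a fret panel on the filing stand

### The arm

A 6-joint arm with a two-finger parallel gripper is mounted at the origin on a cart in front of the work surface, level with it; the furniture and walls round the work are solid. World frame = base frame: x ahead of the robot, y to its left, z up, the work surface at z = 0. Lengths are in m, angles in rad, forces in N, time in s.
With the tool pointing down it reaches from about 0.375 to 0.9 m from the base axis. Payload 3.1 kg.
Tool frame: the origin (TCP) lies at the very end of the fingers, on their centre line; the grasp point (between the pads) lies r.grip_point_offset behind it (r.grip_point_offset is the distance from the TCP to the grasp point, in m); z points along the fingers, y is the line along which they close (so a half turn about z gives the same grasp; the last joint's range is limited). The gripper opens to 85 mm and grips with 20 to 120 N. Pads are 22 mm wide; open, the fingers measure 114 mm over their backs; the gripper's body (76 mm by 85 mm) begins 54 mm behind the grasp point. The pads swing forward as they close: fully open they stand 13 mm farther back than shut.
Start: joints at [0.965, 0.527, 1.433, -0, 1.181, -0.178], TCP at [0.259, 0.569, 0.231] pointing down, gripper open.
Joint ranges: [-3.08, 3.08], [-0.75, 2.2], [0.22, 2.44], [-1.43, 4.57], [0, 2.65], [-2.85, 2.85]. Speed limits (rad/s): [2.79, 2.79, 3.14, 3.14, 3.14, 3.14].

### API

Orientations are given as a rotation vector (axis times angle).
In Python, from rig import r gives the robot as it stands.
- The arm moves only by the shell command python3 -m inch 'ROWS' [OPENING] [FORCE]. ROWS is JSON, a list of rows, each a list of 4 numbers: the shift along the tool's x, y, z in mm, then the turn about the tool's z in rad. In form: [[tx, ty, tz, turn], ...]. A call has 1 to 12 rows; each row shifts and turns the commanded pose from where the row before left it, along the tool's axes as they then stand; what a row does not reach is not made up. A row lasts 1/12 s, in which the tool goes at most 41.7 mm and 7.16 degrees, less where a joint would pass 70% of its speed; a pose out of reach is approached as far as the arm can. A call with a gripper value outside its range is refused whole. OPENING is the opening, from 0 (shut) to 1 (fully open), set as the call begins (- or left out, the last holds). The fingers move at their own pace and stop on an object; FORCE is the grip in N (left out, the last holds). Time passes only in rows, so rows that do not move let the fingers close. It gives the time, the measured TCP pose, the force, the opening and the grip force at its end, in the units of the state.
- r.get_state(): the state, without advancing time (a new reading comes with each control period).
- r.snapshot(name): name is "scene" or "top"; returns a dict with "color" (480x640x3 uint8, blue, green, red), "intrinsics" (3x3 intrinsics, pixels), "dist" ([k1, k2, p1, p2, k3] as OpenCV has them; the pictures are not rectified), "rvec" (rotation vector, rad) and "tvec" (3), from world to camera coordinates, as OpenCV has them. Camera axes: x right, y down, z forward; pixel columns grow to the right and rows downward; lengths in m; the calibration is good to about 2 mm. A picture is of the moment at which its call begins. There is no depth.
- r.job_done(): hands the job in; it is judged then, once.
The state is a dict: "time": time; "qpos": joint angles; "qd": joint speeds; "effort": joint torques, N m; "ee_pos": TCP position; "tcp_rot": TCP orientation; "ft_force": force on the tool from outside, world axes, zero at the start; "moment": the same for the moment, N m; "width": finger opening in m; "grip_force": force on a finger pad.
Only numpy, scipy, OpenCV 4.12 (cv2) and the standard library are available. Lean on these libraries where they do the work, as an engineer would, in place of code of your own. Each camera call takes 0.05 s, during which the arm holds its last target. There are 200 camera calls.

### The job

Clamp the fretwork panel down on the sloping filing stand: set the loose flange nut, flange first, squarely on the stud and, without forcing it, back it off until you feel its thread drop in; then run it down until the hinged bar grips the panel firmly. Leave the panel lying against the fence and do not disturb the tools and the other things on the table.

Things in the scene. Friction and masses are not known exactly. Their poses are not given: they have to be found in the camera images.
- bed: Sloping plywood bed of the filing stand, fixed, 184 mm long, 190 mm wide, rising away from the robot at 28 degrees; the stand is turned by up to 35 degrees. Origin: where the stud's axis meets the bed's surface, 115 mm above the table. z: along the stud's axis, square to the bed, leaning 28 degrees from vertical toward the robot; x: up the slope; y: across.
- stud_tip (a point): Tip of the steel stud that stands fixed and square in the bed: on its axis, 74 mm above the bed, flat, 16 mm wide; a cone below it widens to the core, 24 mm in diameter, at 66 mm; the core runs plain (pilot) down to the thread. Axes as the bed's.
- thread_end (a point): Point on the stud's axis, 46 mm above the bed, where its thread begins: right-hand, quick-action, three starts, 20 mm advance a turn, 32 mm in diameter over the thread, with blunt ends. Where round the stud these ends lie differs from time to time and is not told. Axes as the bed's.
- fence (a point): Middle of the inner top edge of the wooden fence along the bed's low edge, 98 mm down the slope from the stud's axis, 8 mm proud of the bed. Axes as the bed's.
- nut: Loose aluminium flange nut, about 0.3 kg, 58 mm tall, standing on its flange on the table. Flange 76 mm in diameter, 10 mm thick in all; above it the hexagon. Bore 35 mm, right through, with internal thread. Origin: centre of the flange's underside; z: its axis, away from the flange; x: square to one pair of flats.
- nut_hexagon (a point): Point on the nut's axis, 38 mm above its underside, a good height to grip: hexagon 56 mm across flats, flats every 60 degrees (x and y axes as the nut's). Run fully down, the nut's underside is 21 mm above the bed, on the bar; it does not run back by itself; about 0.7 N m makes it tight.
- nut_thread (a point): Point on the nut's axis, 4 mm above its underside, where its own three-start thread (27 mm inside) begins. Put on, it rides on the stud's thread ends, the underside 35 to 42 mm above the bed. Turned back (counter-clockwise from above) it climbs 20 mm a turn and within a third of a turn drops 6.7 mm: the threads have met. Then clockwise it runs down 20 mm a turn, with 2 mm axial play.
- bar (a joint): Hinge of the slotted steel hold-down bar (118 x 72 x 12 mm, slot 40 mm wide round the stud, cork pad under its toe), hinged at the bed's upper end. 0: held up by light springs (about 5 N at the nut), the pad 9 mm off the panel; grows in rad as it goes down; about 0.077: the pad is on the panel and the bar's top 21 mm above the bed, parallel to it.
- panel: Pierced mahogany fretwork panel, 66 x 195 x 4 mm, loose, lying on the bed with its lower long edge at the fence and its upper edge under the bar's toe. Origin: centre of its underside; x up the slope, y along its length.
- cork_block: Cork sanding block, 122 x 84 x 33 mm, loose on the table on the side of the stand where the nut is not; origin at the centre of its underside.
- chisel: Bevel-edge chisel, 246 x 33 x 24 mm, wooden handle, lying across the table in front of the stand; origin under its middle, y along it.
- try_square: Try square, 100 x 168 x 12 mm, steel blade and wooden stock, lying to the left of the stand; origin under the middle of its outline.
- spare_panel: Another fretwork panel, 76 x 142 x 4 mm, lying to the right of the stand; origin at the centre of its underside.

How it is judged:
By the outcome, as a careful person would: the job done as asked, in the order asked, and still so for the second after the job is handed in, with the robot touching nothing.
It also fails if it takes over 72 s, if anything falls off the work surface, if the arm or the gripper's body presses on something with over 40 N, if the wrist force passes 120 N, or if a joint passes its speed limit or range.

## Working session

There is one attempt and no reset: what is moved stays moved. The work goes in short steps, Python scripts to look and compute and a shell command to move; the robot and the scene stay as the last step left them, time stands still between calls to the robot, and variables do not carry over. Pictures are saved under pics/ and viewed, at most 10 in all, crops included, and the job is handed in when it is done.

```bash
ls; mkdir -p pics; python3 - <<'E'
from rig import r
import cv2,pickle,numpy as np
d={n:r.snapshot(n) for n in("scene","top")}
pickle.dump(d,open('s0.pkl','wb'))
for n in d:
    cv2.imwrite(f'pics/{n}0.png',d[n]['color'])
    R=cv2.Rodrigues(d[n]['rvec'])[0];print(n,-R.T@d[n]['tvec'],R[2])
s=r.get_state();print(s,r.grip_point_offset)
E
```

```text
pics
scene [ 0.06067985 -0.44185457  0.72460107] [ 0.53113683  0.49763816 -0.68574772]
top [ 0.43238804 -0.0110744   1.3291482 ] [ 0.08110822  0.02741199 -0.99632828]
{'time': 0.1, 'qpos': array([ 9.64508031e-01,  5.28383756e-01,  1.43375192e+00,  1.77045871e-05,
        1.18141578e+00, -1.78524769e-01]), 'qd': array([ 8.03911638e-05, -3.31140907e-03, -3.26235055e-03, -1.02438898e-03,
        1.76343287e-03, -1.38649507e-03]), 'effort': array([-8.55302333e-04, -4.43304133e+01, -1.78586143e+01, -2.68264284e-04,
        3.93436974e-03,  3.43493639e-05]), 'ee_pos': array([0.25888831, 0.5681627 , 0.23043207]), 'tcp_rot': array([-6.66665996e-01, -3.06925916e+00,  2.83248829e-03]), 'ft_force': array([-0.08671941,  0.10174947,  0.5575571 ]), 'moment': array([-0.00858873,  0.00939255,  0.00671556]), 'grip_force': 0.0, 'width': 0.08568502587822713} 0.0187
```

```bash
sleep 1; ls pics
```

```text
scene0.png
top0.png
```

View pics/scene0.png

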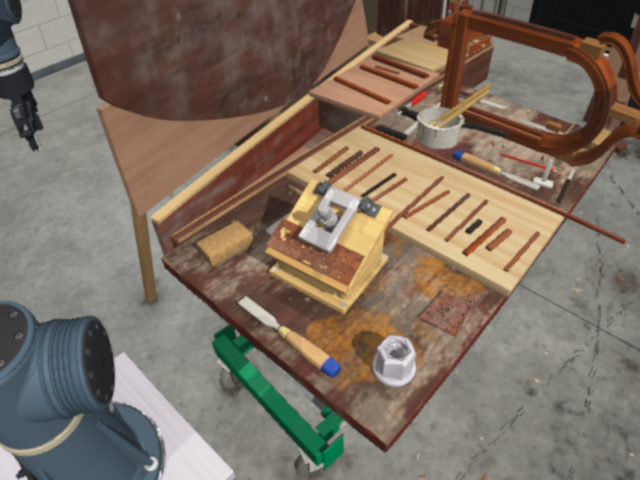

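View pics/top0.png

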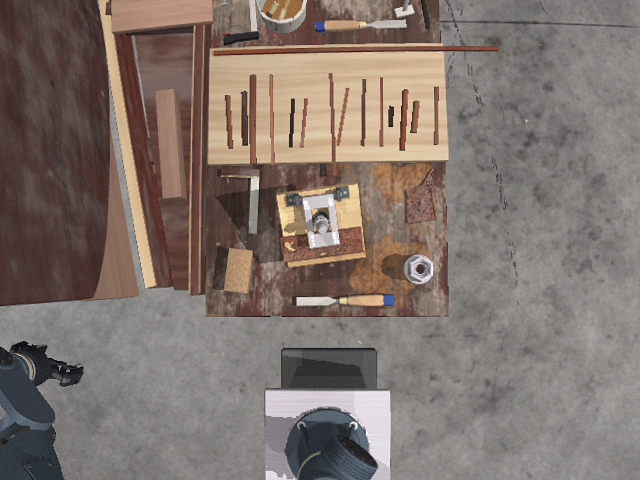

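The scene view has the nut at about (395,362) and the stud at (326,215). In the top view the nut is at (419,269), the stud at (320,225), and the stand is turned only slightly. I'll zoom in with one composite crop.

```bash
python3 - <<'E'
import cv2,pickle,numpy as np
d=pickle.load(open('s0.pkl','rb'))
def c(n,x,y,w,h,s):
    return cv2.resize(d[n]['color'][y:y+h,x:x+w],None,fx=s,fy=s,interpolation=cv2.INTER_CUBIC)
a=c('scene',365,325,66,66,6);b=c('top',395,245,50,50,8)
e=c('scene',260,170,140,140,4)
cv2.imwrite('pics/c1.png',np.hstack([a,b[:396,:400]]))
f=c('top',270,175,100,100,5)
cv2.imwrite('pics/c2.png',np.hstack([e[:500,:],f[:500,:240*1]]) if 0 else np.hstack([cv2.resize(e,(400,400)),cv2.resize(f,(400,400))]))
E
```

```text
(no output)
```

View pics/c1.png

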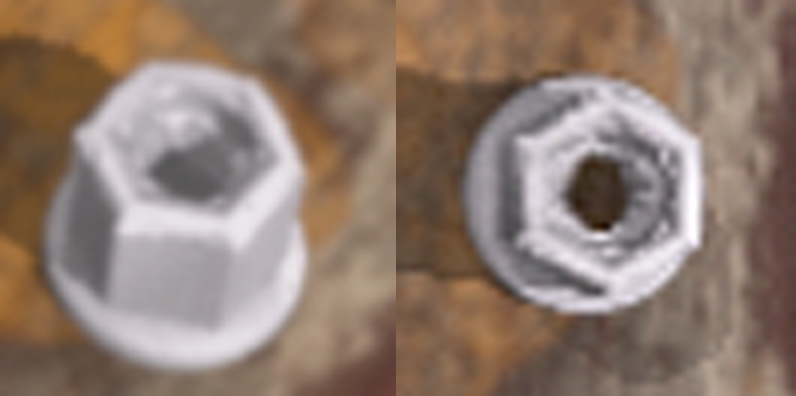

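View pics/c2.png

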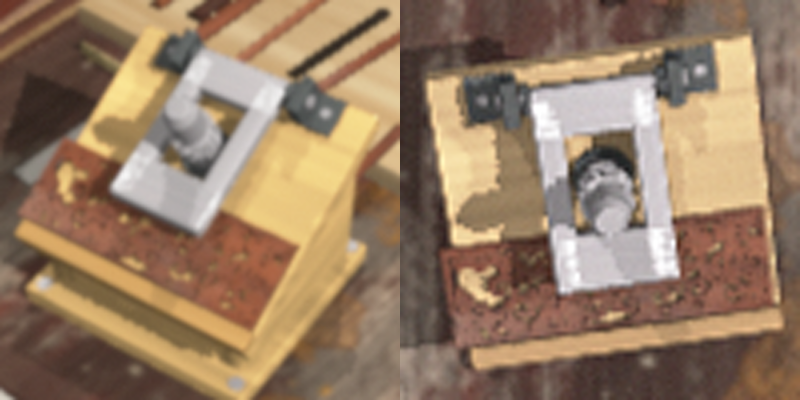

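The crops show the hexagon's six upper corners in both views, the stud tip at about (322.4,229.4) top and (322.2,207.7) scene, and the bed corners and panel edge. Next I'll compute poses from these.

```bash
cat > h.py <<'E'
import cv2,pickle,numpy as np
from scipy.spatial.transform import Rotation as Ro
d=pickle.load(open('s0.pkl','rb'))
def ray(n,uv,d=d):
    c=d[n];p=cv2.undistortPoints(np.array(uv,float).reshape(-1,1,2),c['intrinsics'],c['dist']).reshape(-1,2)
    R=cv2.Rodrigues(c['rvec'])[0]
    return -R.T@np.ravel(c['tvec']),np.c_[p,np.ones(len(p))]@R
def plane(n,uv,p0,nrm,d=d):
    o,v=ray(n,uv,d);return o+v*(((p0-o)@nrm)/(v@nrm))[:,None]
def tri(ua,ub,d=d):
    A=np.zeros((3,3));b=np.zeros(3);L=[]
    for n,u in(("scene",ua),("top",ub)):
        o,v=ray(n,[u],d);v=v[0]/np.linalg.norm(v[0]);P=np.eye(3)-np.outer(v,v);A+=P;b+=P@o;L.append((P,o))
    x=np.linalg.solve(A,b);return x,[np.linalg.norm(P@(x-o)) for P,o in L]
def bedR(psi):
    return Ro.from_euler('ZY',[psi,-np.radians(28)]).as_matrix()
def proj(n,P,d=d):
    c=d[n];return cv2.projectPoints(np.array(P,float).reshape(-1,1,3),c['rvec'],c['tvec'],c['intrinsics'],c['dist'])[0].reshape(-1,2)
E
python3 - <<'E'
from h import *
U=lambda l,s,o:(np.array(l)+.5)/s-.5+np.array(o)
top=U([(214,88),(301,143),(301,245),(216,292),(127,240),(129,140)],8,(395,245))
sc=U([(155,65),(260,72),(300,170),(235,232),(120,215),(80,135)],6,(365,325))
for n,u in(('top',top),('scene',sc)):
    p=plane(n,u,np.array([0,0,.058]),np.array([0,0,1.]));c=p.mean(0);q=p-c
    a=np.degrees(np.arctan2(q[:,1],q[:,0]));print(n,c,np.hypot(q[:,0],q[:,1]),a%60)
tt=U([(210,218)],4,(270,175))[0];ts=U([(178,108)],400/140,(260,170))[0]
print('tip',tri(ts,tt))
pz=np.array([0,0,.1803]);k=np.array([0,0,1.])
print(plane('top',[tt],pz,k),plane('scene',[ts],pz,k))
tip=(plane('top',[tt],pz,k)[0]+plane('scene',[ts],pz,k)[0])/2
T=U([(353,35),(28,72),(365,208),(43,250),(132,95),(255,82),(157,292),(278,276)],4,(270,175))
psi=0
for i in range(10):
    B=bedR(psi);o=tip-B[:,2]*.074
    p=plane('top',T[:4],o,B[:,2]);pb=plane('top',T[4:],o+B[:,2]*.025,B[:,2])
    L=[(p-o)@B,(pb-o)@B]
    e=[p[0]-p[1],p[2]-p[3]]
    yaws=[np.arctan2((v@B)[0],-(v@B)[1]) for v in e]
    bb=(pb@B);yb=[np.arctan2(bb[0,1]-bb[2,1],bb[0,0]-bb[2,0]),np.arctan2(bb[1,1]-bb[3,1],bb[1,0]-bb[3,0])]
    allv=np.r_[np.array(yaws),yb];psi+=np.median(allv)*.8
print('psi',np.degrees(psi),np.degrees(allv),o,tip);print(L)
E
```

```text
top [ 0.45719886 -0.23278896  0.058     ] [0.03154304 0.03042692 0.03094266 0.03067722 0.03080118 0.03041871] [59.46112157 58.6491338  57.71956063 59.83385433 58.5193846  58.753136  ]
scene [ 0.45603457 -0.23392505  0.058     ] [0.02863177 0.03310003 0.03028711 0.02874634 0.03059496 0.03110173] [57.38814883  0.20010009 56.63868514  0.14257996 56.44174457  3.71464185]
tip (array([0.54246538, 0.00826026, 0.17772394]), [np.float64(0.0011223535524740556), np.float64(0.0011223535524739982)])
[[0.54302828 0.00744013 0.1803    ]] [[0.53933816 0.0068627  0.1803    ]]
psi 6.631362518850731 [-0.47394937  0.60398927 -0.43872538  0.43884129] [0.57569169 0.0111633  0.11496188] [0.54118322 0.00715142 0.1803    ]
[array([[ 7.37321947e-02, -9.38689565e-02,  4.47305795e-17],
       [ 7.52876719e-02,  9.41685301e-02, -1.17784237e-16],
       [-3.40772999e-02, -9.16999904e-02, -1.87297926e-16],
       [-3.61148682e-02,  1.01581162e-01, -2.05496428e-16]]), array([[ 0.06227232,  0.03566514,  0.025     ],
       [ 0.06111315, -0.03430211,  0.025     ],
       [-0.06097981,  0.03660893,  0.025     ],
       [-0.06004148, -0.03523008,  0.025     ]])]
```

The nut is at about (0.457,−0.233) with flat normals at about 28.8° mod 60. The stud tip is at about (0.541,0.007,0.180) and the stand yaw is about 6.6°. The move rows have no tilt component, so I'll check the tool's usage text before deciding how to get 28°.

```bash
cat > st.py <<'E'
from rig import r
from h import *
np.set_printoptions(precision=4,suppress=True)
s=r.get_state();R=Ro.from_rotvec(s['tcp_rot']).as_matrix()
print('t',s['time'],'q',s['qpos'],'p',s['ee_pos']*1000,'w',round(s['width']*1000,1),'g',round(s['grip_force'],1),'F',s['ft_force'],'M',s['moment'])
print('tilt',np.degrees(np.arccos(-R[2,2])),'\n',R)
E
python3 -m inch '[[0,0,-40,0],[0,0,-40,0],[0,0,-40,0],[0,0,-40,0],[0,0,-40,0],[0,0,0,0]]'; python3 st.py
```

```text
time: 0.6
ee_pos: [0.2609, 0.5713, 0.4412]
tcp_rot: [0.665, 3.063, 0.026]
ft_force: [0.8, 0.7, 1.0]
width: 0.0854
grip_force: 0.0
t 0.6 q [ 0.9647  0.372   1.123   0.      1.6287 -0.1785] p [260.9329 571.3469 441.2099] w 85.4 g 0.0 F [0.7855 0.6896 0.9782] M [0.0497 0.012  0.014 ]
tilt 1.0214832050445828 
 [[-0.91    0.4146  0.0102]
 [ 0.4147  0.9099  0.0147]
 [-0.0032  0.0175 -0.9998]]
```

```bash
python3 -m inch '[[0,0,-40,0],[0,0,-40,0],[0,0,-40,0],[0,0,-40,0],[0,0,-40,0],[0,0,-40,0],[0,0,-40,0],[0,0,-40,0],[0,0,0,0]]' | head -3; python3 st.py
```

```text
time: 1.35
ee_pos: [0.2536, 0.5565, 0.7349]
tcp_rot: [0.667, 3.069, 0.011]
t 1.35 q [ 0.9598  0.4644  0.2192  0.0027  2.451  -0.1809] p [253.5857 556.4675 734.8814] w 85.1 g 0.0 F [0.0904 0.8129 0.391 ] M [-0.0221 -0.0174 -0.0093]
tilt 0.41589711131846374 
 [[-0.9098  0.4151  0.0026]
 [ 0.4151  0.9098  0.0068]
 [ 0.0004  0.0072 -1.    ]]
```

```bash
python3 -m inch '[[0,-30,-20,0],[0,-30,-20,0],[0,-30,-20,0],[0,-30,-20,0],[0,-30,-20,0],[0,-30,-20,0],[0,0,0,0]]' | head -3; python3 st.py
```

```text
time: 1.93
ee_pos: [0.1809, 0.3992, 0.8515]
tcp_rot: [0.663, 3.051, 0.058]
t 1.9333 q [ 0.8891  0.2358  0.218   0.0004  2.6464 -0.2534] p [180.8957 399.154  851.4993] w 85.4 g 0.0 F [-0.3753 -0.7564  0.6573] M [-0.0951  0.0243 -0.0199]
tilt 2.367757594515365 
 [[-0.9097  0.4145  0.0259]
 [ 0.4152  0.9092  0.0322]
 [-0.0102  0.04   -0.9991]]
```

```bash
python3 -m inch '[[0,-40,0,0],[0,-40,0,0],[0,-40,0,0],[0,-40,0,0],[0,-40,0,0],[0,-40,0,0],[0,0,0,0],[0,0,0,0]]' | head -3; python3 st.py
```

```text
time: 2.6
ee_pos: [0.0832, 0.1834, 0.8408]
tcp_rot: [0.669, 3.05, 0.051]
t 2.6 q [ 0.5412 -0.2261  0.7226  0.0221  2.609  -0.5782] p [ 83.1932 183.3947 840.8046] w 85.4 g 0.0 F [ 0.4571  0.3897 -0.1968] M [ 0.0651 -0.0136 -0.0226]
tilt 2.1594201390926133 
 [[-0.9079  0.4183  0.0251]
 [ 0.4189  0.9076  0.0281]
 [-0.011   0.036  -0.9993]]
```

Tilt picked up at the joint limit stays in the commanded pose, so pushing against limits can tip the tool. I'll build on that.

```bash
python3 -m inch '[[0,0,-40,0],[0,0,-40,0],[0,0,-40,0],[0,0,-40,0],[0,0,-40,0],[0,0,-40,0],[0,0,0,0],[0,0,0,0]]' | head -3; python3 st.py
```

```text
time: 3.27
ee_pos: [0.0831, 0.2094, 0.8991]
tcp_rot: [0.637, 2.946, 0.189]
t 3.2667 q [ 0.7096 -0.1438  0.4672 -0.0444  2.6449 -0.4762] p [ 83.0547 209.3849 899.0583] w 85.4 g 0.0 F [0.3194 0.2795 0.2378] M [-0.0845  0.0528 -0.0192]
tilt 9.98052912492234 
 [[-0.904   0.4024  0.1443]
 [ 0.4175  0.9036  0.096 ]
 [-0.0917  0.1471 -0.9849]]
```

```bash
cat > fk.py <<'E'
import numpy as np
S=[([.528384,1.433752,1.181416],[.25888831,.5681627,.23043207]),([.372,1.123,1.6287],[.2609329,.5713469,.4412099]),([.4644,.2192,2.451],[.253586,.556468,.734881]),([.2358,.218,2.6464],[.1808957,.399154,.8514993]),([-.2261,.7226,2.609],[.0831932,.1833947,.8408046]),([-.1438,.4672,2.6449],[.0830547,.2093849,.8990583])]
A=[];b=[]
for q,p in S:
    a=np.cumsum(q)
    A+=[[1,0,*np.sin(a),np.cos(a[1])],[0,1,*np.cos(a),-np.sin(a[1])]];b+=[np.hypot(p[0],p[1]),p[2]]
X,res,rk,_=np.linalg.lstsq(np.array(A),np.array(b),rcond=None)
if __name__=='__main__': print(X,rk,np.array(A)@X-b)
def fk(q2,q3,q5):
    a=np.cumsum([q2,q3,q5]);return np.array([X[0]+X[2:5]@np.sin(a)+X[5]*np.cos(a[1]),X[1]+X[2:5]@np.cos(a)-X[5]*np.sin(a[1])])
E
python3 fk.py; python3 -c "
from fk import *
for q2 in(-.75,-.5,-.2,.2,.6): print(q2,fk(q2,2.44,np.pi-q2-2.44),np.pi-q2-2.44)"
```

```text
[0.02546344 0.2705056  0.5483151  0.394244   0.25682959 0.11441352] 6 [-0.00218008  0.00064281  0.0030248  -0.00091257 -0.00097737  0.00244132
  0.00162104 -0.0002767  -0.00117417 -0.00046181 -0.00031422 -0.00143304]
-0.75 [0.02955069 0.25438635] 1.4515926535897932
-0.5 [0.08897632 0.24589205] 1.2015926535897932
-0.2 [0.15476414 0.21675113] 0.9015926535897933
0.2 [0.22363845 0.15036852] 0.501592653589793
0.6 [0.26122528 0.06240516] 0.10159265358979308
```

```bash
python3 -m inch '[[-9,-3,40,0],[-9,-3,40,0],[-9,-3,40,0],[-9,-3,40,0],[-9,-3,40,0],[-9,-3,40,0],[-9,-3,40,0],[-9,-3,40,0]]' | head -3;python3 -m inch '[[-9,-3,40,0],[-9,-3,40,0],[-9,-3,40,0],[-9,-3,40,0],[-9,-3,40,0],[-9,-3,40,0],[-9,-3,40,0],[0,0,0,0]]' | head -3; python3 st.py
```

```text
time: 3.93
ee_pos: [0.1837, 0.1867, 0.5864]
tcp_rot: [0.642, 2.947, 0.189]
time: 4.6
ee_pos: [0.2682, 0.1674, 0.3096]
tcp_rot: [0.649, 2.961, 0.182]
t 4.6 q [ 0.1198 -0.1248  2.0874  0.0904  1.0416 -1.0599] p [268.1824 167.3697 309.6396] w 85.3 g 0.0 F [-0.7998 -1.1774 -0.0632] M [-0.0848  0.0916 -0.0206]
tilt 9.128555851756872 
 [[-0.9035  0.4091  0.1279]
 [ 0.4217  0.9019  0.0939]
 [-0.077   0.1387 -0.9873]]
```

```bash
python3 -m inch '[[33,8,15,0],[33,8,15,0],[33,8,15,0],[33,8,15,0],[16,-28,0,0],[16,-28,0,0],[16,-28,0,0],[0,0,0,0]]' | head -3; python3 st.py
```

```text
time: 5.27
ee_pos: [0.0899, 0.1985, 0.2312]
tcp_rot: [0.638, 2.954, 0.178]
t 5.2667 q [ 0.6188 -0.1715  2.3998 -0.0075  0.7493 -0.5211] p [ 89.9475 198.4577 231.1577] w 85.5 g 0.0 F [-1.4438  0.0829 -0.054 ] M [-0.0497  0.056  -0.0296]
tilt 9.400315554762226 
 [[-0.9048  0.4035  0.136 ]
 [ 0.4169  0.9044  0.0905]
 [-0.0864  0.1386 -0.9866]]
```

```bash
python3 -m inch '[[10,-17,0,0],[10,-17,0,0],[10,-17,0,0],[0,0,0,0]]' | head -3; python3 st.py
```

```text
time: 5.6
ee_pos: [0.0491, 0.1752, 0.2342]
tcp_rot: [0.639, 2.945, 0.183]
t 5.6 q [ 0.6816 -0.2841  2.4424 -0.0273  0.8121 -0.4445] p [ 49.1203 175.2293 234.2444] w 85.6 g 0.0 F [-0.4916  0.7505 -0.4465] M [-0.0553  0.0883 -0.0044]
tilt 9.883931038812868 
 [[-0.9031  0.4043  0.1449]
 [ 0.4191  0.9033  0.0921]
 [-0.0936  0.1439 -0.9852]]
```

```bash
python3 -m inch '[[5,-10,30,0],[5,-10,30,0],[5,-10,30,0],[0,0,0,0]]' | head -3; python3 st.py
```

```text
time: 5.93
ee_pos: [0.0381, 0.2106, 0.2]
tcp_rot: [0.639, 2.948, 0.119]
t 5.9333 q [ 0.9792 -0.0238  2.4385 -0.1481  0.6133 -0.048 ] p [ 38.1236 210.5823 199.9581] w 85.4 g 0.0 F [-0.1253 -0.3806 -0.0938] M [-0.0056  0.0906  0.0287]
tilt 8.35933272086924 
 [[-0.9031  0.4073  0.1363]
 [ 0.417   0.9075  0.0505]
 [-0.1031  0.1025 -0.9894]]
```

```bash
python3 -m inch '[[-32,-2,4,0],[-32,-2,4,0],[-32,-2,4,0],[-32,-2,4,0],[0,0,0,0],[9,-9,30,0],[9,-9,30,0],[9,-9,30,0],[0,0,0,0]]' | head -3; python3 st.py
```

```text
time: 6.68
ee_pos: [0.1397, 0.2027, 0.1642]
tcp_rot: [0.652, 2.967, 0.044]
t 6.6833 q [ 0.5695  0.1655  2.4391 -0.122   0.4461 -0.4611] p [139.7065 202.7461 164.2481] w 85.3 g 0.0 F [0.2127 0.2978 0.2678] M [ 0.027   0.0376 -0.004 ]
tilt 6.159033550538706 
 [[-0.9029  0.4164  0.1071]
 [ 0.4194  0.9078  0.0062]
 [-0.0946  0.0505 -0.9942]]
```

```bash
python3 -m inch '[[-29,-13,0,0],[-29,-13,0,0],[-29,-13,0,0],[-29,-13,0,0],[0,0,0,0],[18,-8,20,0],[18,-8,20,0],[18,-8,20,0],[18,-8,20,0],[0,0,0,0]]' | head -3; python3 st.py
```

```text
time: 7.52
ee_pos: [0.2045, 0.1491, 0.1411]
tcp_rot: [0.659, 3.004, -0.017]
t 7.5167 q [ 0.2248  0.2708  2.4422 -0.1034  0.3755 -0.8189] p [204.4739 149.1001 141.0514] w 85.6 g 0.0 F [-0.6872  0.3134  0.1086] M [0.0018 0.0238 0.0177]
tilt 3.8213149353634037 
 [[-0.9061  0.4185  0.0619]
 [ 0.4178  0.9082 -0.0247]
 [-0.0666  0.0035 -0.9978]]
```

```bash
python3 -m inch '[[-26,-27,0,0],[-26,-27,0,0],[-26,-27,0,0],[-26,-27,0,0],[0,0,0,0],[20,-1,18,0],[20,-1,18,0],[20,-1,18,0],[20,-1,18,0],[20,-1,18,0],[0,0,0,0]]' | head -3; python3 st.py
```

```text
time: 8.43
ee_pos: [0.25, 0.063, 0.1069]
tcp_rot: [0.675, 3.065, -0.061]
t 8.4333 q [-0.1486  0.4191  2.442  -0.1404  0.2835 -1.1512] p [250.0323  63.0498 106.8569] w 85.5 g 0.0 F [-0.2125 -0.2167  0.0208] M [-0.0487 -0.0334 -0.0026]
tilt 2.243930111651692 
 [[-0.9076  0.4198 -0.0062]
 [ 0.4198  0.9068 -0.0387]
 [-0.0106 -0.0377 -0.9992]]
```

```bash
python3 -m inch '[[-2,-37,-3,0],[-2,-37,-3,0],[-2,-37,-3,0],[-2,-37,-3,0],[-2,-37,-3,0],[-2,-37,-3,0],[-2,-37,-3,0],[-2,-37,-3,0],[0,0,0,0]]' | head -3; python3 st.py;  python3 -m inch '[[8,18,18,0],[8,18,18,0],[8,18,18,0],[0,0,0,0]]' | head -3; python3 st.py
```

```text
time: 9.18
ee_pos: [0.1691, -0.2204, 0.1644]
tcp_rot: [-0.692, -3.051, 0.088]
t 9.1833 q [-1.2838  0.2096  2.3396 -0.0721  0.55   -2.3476] p [ 169.1367 -220.3928  164.4436] w 85.4 g 0.0 F [ 1.2744 -0.0517  0.0178] M [ 0.0013 -0.0297  0.0289]
tilt 3.2947895707608548 
 [[-0.9021  0.4309 -0.0238]
 [ 0.4316  0.9006 -0.0523]
 [-0.0011 -0.0575 -0.9983]]
time: 9.52
ee_pos: [0.1877, -0.1672, 0.1193]
tcp_rot: [-0.67, -3.032, 0.052]
t 9.5167 q [-1.1219  0.3664  2.4423 -0.1502  0.3318 -2.1156] p [ 187.7242 -167.2465  119.3382] w 85.3 g 0.0 F [-0.2849 -0.2692 -0.4053] M [ 0.034  -0.0474  0.0008]
tilt 2.805814969185629 
 [[-0.9063  0.4206 -0.0419]
 [ 0.4218  0.9063 -0.0252]
 [ 0.0274 -0.0406 -0.9988]]
```

```bash
python3 -m inch '[[12,13.5,-37,0],[12,13.5,-37,0],[12,13.5,-37,0],[12,13.5,-37,0],[12,13.5,-37,0],[12,13.5,-37,0],[12,13.5,-37,0],[12,13.5,-37,0],[12,13.5,-37,0],[12,13.5,-37,0]]' | head -3; python3 -m inch '[[12,13.5,-37,0],[12,13.5,-37,0],[12,13.5,-37,0],[12,13.5,-37,0],[12,13.5,-37,0],[12,13.5,-37,0],[12,13.5,-37,0],[12,13.5,-37,0],[12,13.5,-37,0],[0,0,0,0],[0,0,0,0]]' | head -3;python3 st.py
```

```text
time: 10.35
ee_pos: [0.1491, 0.0158, 0.4857]
tcp_rot: [-0.673, -3.037, 0.055]
time: 11.27
ee_pos: [0.117, 0.1779, 0.8157]
tcp_rot: [-0.664, -3.038, 0.05]
t 11.2667 q [ 0.4501 -0.2003  0.7914 -0.0115  2.5953 -0.7002] p [117.0134 177.8552 815.7144] w 85.4 g 0.0 F [ 0.2624  0.0255 -0.8012] M [ 0.0052 -0.0419 -0.0098]
tilt 2.5871800898126653 
 [[-0.9085  0.4163 -0.0377]
 [ 0.4173  0.9084 -0.0248]
 [ 0.0239 -0.0383 -0.999 ]]
```

```bash
python3 -m inch '[[0,0,-15,0],[0,0,-15,0],[0,0,-15,0],[0,0,0,0],[0,0,0,0]]' | head -3;python3 st.py
```

```text
time: 11.68
ee_pos: [0.1226, 0.1815, 0.8382]
tcp_rot: [-0.678, -3.045, 0.043]
t 11.6833 q [ 0.457  -0.164   0.6936 -0.0158  2.6464 -0.6895] p [122.6341 181.505  838.1932] w 85.6 g 0.0 F [-0.4224 -0.3534 -0.2465] M [-0.0147 -0.0232 -0.0222]
tilt 2.0234679850647033 
 [[-0.9053  0.4238 -0.0276]
 [ 0.4244  0.9052 -0.022 ]
 [ 0.0157 -0.0316 -0.9994]]
```

```bash
python3 -m inch '[[5,7,-15,0],[0,0,-15,0],[0,0,-15,0],[0,0,0,0],[0,0,0,0]]' | head -3;python3 st.py
```

```text
time: 12.1
ee_pos: [0.1262, 0.1959, 0.8488]
tcp_rot: [0.681, 3.065, -0.016]
t 12.1 q [ 0.5139 -0.137   0.6379 -0.0175  2.6462 -0.6351] p [126.2477 195.8865 848.7917] w 85.5 g 0.0 F [-0.9463 -0.689   0.2759] M [ 0.0436  0.0021 -0.0303]
tilt 0.5754111832590374 
 [[-0.9059  0.4234 -0.0008]
 [ 0.4234  0.9059 -0.01  ]
 [-0.0035 -0.0094 -0.9999]]
```

```bash
python3 -m inch '[[-20,-10,31.4,0],[-20,-10,31.4,0],[-20,-10,31.4,0],[-20,-10,31.4,0],[-20,-10,31.4,0],[-20,-10,31.4,0],[-20,-10,31.4,0],[-20,-10,31.4,0],[-20,-10,31.4,0],[-20,-10,31.4,0],[-20,-10,31.4,0]]' | head -3; python3 -m inch '[[-20,-10,31.4,0],[-20,-10,31.4,0],[-20,-10,31.4,0],[-20,-10,31.4,0],[-20,-10,31.4,0],[-20,-10,31.4,0],[-20,-10,31.4,0],[-20,-10,31.4,0],[-20,-10,31.4,0],[-20,-10,31.4,0],[-20,-10,31.4,0]]' | head -3;  python3 -m inch '[[0,0,0,0.105],[0,0,0,0.105],[0,0,0,0.105],[0,0,0,0.105],[0,0,0,0.105],[0,0,0,0.105],[0,0,0,0],[0,0,0,0]]' | head -3;python3 st.py
```

```text
time: 13.02
ee_pos: [0.2785, -0.0011, 0.5034]
tcp_rot: [0.683, 3.065, -0.015]
time: 13.93
ee_pos: [0.4313, -0.1973, 0.1598]
tcp_rot: [0.682, 3.066, -0.015]
time: 14.6
ee_pos: [0.431, -0.1965, 0.1615]
tcp_rot: [1.593, 2.703, -0.014]
t 14.6 q [-0.6589  0.436   1.8778 -0.0113  0.8229 -1.1571] p [ 431.0009 -196.4969  161.4885] w 85.5 g 0.0 F [ 0.4222  0.6736 -0.788 ] M [-0.0037  0.01   -0.002 ]
tilt 0.5537983381697088 
 [[-0.4846  0.8748 -0.0012]
 [ 0.8747  0.4845 -0.0096]
 [-0.0078 -0.0057 -1.    ]]
```

```bash
python3 -m inch '[[-22.4,2.4,25,0],[-22.4,2.4,25,0],[0,0,30,0],[0,0,30,0],[0,0,20,0],[0,0,15,0],[0,0,0,0]]' 1 30 | head -4;python3 st.py; python3 -m inch '[[0,0,0,0],[0,0,0,0],[0,0,0,0],[0,0,0,0],[0,0,0,0],[0,0,0,0],[0,0,0,0],[0,0,0,0],[0,0,0,0]]' 0 30;python3 st.py
```

```text
time: 15.18
ee_pos: [0.4553, -0.2337, 0.0142]
tcp_rot: [-1.595, -2.705, 0.013]
ft_force: [-0.0, 0.4, -0.1]
t 15.1833 q [-0.6881  0.7459  1.8616 -0.016   0.5345 -1.1796] p [ 455.2836 -233.7247   14.151 ] w 85.3 g 0.0 F [-0.0462  0.4195 -0.0508] M [ 0.0085 -0.012  -0.0259]
tilt 0.4675859642121244 
 [[-0.4841  0.875  -0.0055]
 [ 0.875   0.4841 -0.0061]
 [-0.0027 -0.0077 -1.    ]]
time: 15.93
ee_pos: [0.4577, -0.2353, 0.0182]
tcp_rot: [1.594, 2.699, -0.015]
ft_force: [-0.7, -0.3, 6.4]
width: 0.0556
grip_force: 33.3
t 15.9333 q [-0.6875  0.7381  1.8599 -0.016   0.5354 -1.1775] p [ 457.6679 -235.2937   18.2305] w 55.6 g 33.3 F [-0.6697 -0.3186  6.3726] M [ 0.0843 -0.0463  0.0522]
tilt 0.6631506214124907 
 [[-0.4827  0.8758  0.0012]
 [ 0.8757  0.4827 -0.0115]
 [-0.0106 -0.0045 -0.9999]]
```

```bash
python3 -m inch '[[0,0,0,0],[0,0,-10,0],[0,0,-25,0],[0,0,-35,0],[19.3,-2.7,-32.3,0],[19.3,-2.7,-32.3,0],[19.3,-2.7,-32.3,0],[19.3,-2.7,-32.3,0],[19.3,-2.7,-32.3,0],[19.3,-2.7,-32.3,0]]' 0 70; python3 -m inch '[[19.3,-2.7,-32.3,0],[19.3,-2.7,-32.3,0],[19.3,-2.7,-32.3,0],[19.3,-2.7,-32.3,0],[19.3,-2.7,-32.3,0],[19.3,-2.7,-32.3,0],[19.3,-2.7,-32.3,0],[19.3,-2.7,-32.3,0],[19.3,-2.7,-32.3,0]]'|head -3;  python3 -m inch '[[19.3,-2.7,-32.3,0],[19.3,-2.7,-32.3,0],[19.3,-2.7,-32.3,0],[19.3,-2.7,-32.3,0],[19.3,-2.7,-32.3,0],[19.3,-2.7,-32.3,0],[0,0,0,0],[0,0,0,0]]'|head -3; python3 st.py
```

```text
time: 16.77
ee_pos: [0.3854, -0.1369, 0.2814]
tcp_rot: [1.597, 2.702, -0.014]
ft_force: [0.6, 0.3, -3.3]
width: 0.0548
grip_force: 74.7
time: 17.52
ee_pos: [0.2799, 0.0062, 0.5704]
tcp_rot: [1.596, 2.701, -0.014]
time: 18.18
ee_pos: [0.2109, 0.1009, 0.7633]
tcp_rot: [1.59, 2.7, -0.011]
t 18.1833 q [-0.0341 -0.2415  0.9742 -0.015   2.4049 -0.5516] p [210.9343 100.8964 763.2967] w 55.3 g 75.1 F [ 0.5027 -0.3909 -2.7672] M [ 0.0036 -0.0416  0.0315]
tilt 0.6173722798726964 
 [[-0.485   0.8745  0.0036]
 [ 0.8744  0.485  -0.0102]
 [-0.0106 -0.0018 -0.9999]]
```

```bash
python3 -m inch '[[13,8,-10,0],[13,8,-10,0],[0,0,-40,0],[0,0,-40,0],[0,0,-40,0],[0,0,-40,0],[0,0,-40,0],[0,0,-40,0],[0,0,-40,0],[0,0,-40,0],[0,0,0,0],[0,0,0,0]]'|head -3; python3 st.py
```

```text
time: 19.18
ee_pos: [0.2165, 0.1406, 0.8987]
tcp_rot: [1.528, 2.585, 0.121]
t 19.1833 q [ 0.1642 -0.0809  0.4202 -0.0547  2.6457 -0.3893] p [216.4539 140.5635 898.6757] w 55.2 g 79.2 F [-0.7469  0.3248 -2.8738] M [-0.0477  0.1145  0.0213]
tilt 9.059867408081864 
 [[-0.4764  0.865   0.1575]
 [ 0.8759  0.4824 -0.0003]
 [-0.0762  0.1378 -0.9875]]
```

```bash
python3 -m inch '[[0,0,-40,0],[0,0,-40,0],[0,0,-40,0],[0,0,-40,0],[0,0,-40,0],[0,0,-40,0],[0,0,-40,0],[0,0,-40,0],[0,0,-40,0],[0,0,-40,0],[0,0,0,0],[0,0,0,0]]'|head -3; python3 st.py
```

```text
time: 20.18
ee_pos: [0.1322, 0.1462, 0.9632]
tcp_rot: [1.413, 2.406, 0.317]
t 20.1833 q [ 0.5413 -0.1156  0.218  -0.3915  2.6466 -0.3493] p [132.202  146.2406 963.2256] w 55.0 g 79.2 F [-0.4511  0.6595 -2.9221] M [-0.0136  0.3618  0.0433]
tilt 23.039591582743782 
 [[-0.4526  0.8016  0.3907]
 [ 0.8754  0.4829  0.0234]
 [-0.1699  0.3525 -0.9202]]
```

```bash
python3 -m inch '[[0,0,-35,0],[0,0,-35,0],[0,0,-35,0],[0,0,0,0],[0,0,0,0]]'|head -3; python3 st.py
```

```text
time: 20.6
ee_pos: [0.0943, 0.1338, 0.9686]
tcp_rot: [1.399, 2.387, 0.347]
t 20.6 q [ 0.7467 -0.1396  0.218  -0.5763  2.646  -0.3292] p [ 94.3442 133.7881 968.5599] w 55.2 g 79.2 F [-0.4887  0.5536 -2.4567] M [-0.0092  0.3518  0.0127]
tilt 24.735856236621316 
 [[-0.4502  0.7895  0.4171]
 [ 0.8756  0.4819  0.033 ]
 [-0.175   0.3801 -0.9082]]
```

```bash
python3 -m inch '[[0,0,-38,0],[0,0,-38,0],[0,0,-38,0],[0,0,-38,0],[0,0,0,0],[0,0,0,0]]'|head -3; python3 st.py
```

```text
time: 21.1
ee_pos: [0.041, 0.1125, 0.9712]
tcp_rot: [1.381, 2.376, 0.381]
t 21.1 q [ 1.3187 -0.1292  0.2182 -1.0526  2.6457 -0.2325] p [ 40.991  112.4864 971.1633] w 55.1 g 79.2 F [-0.3619  0.0088 -2.5955] M [-0.0295  0.3933  0.0032]
tilt 26.23210416911035 
 [[-0.4546  0.7748  0.4393]
 [ 0.8732  0.4849  0.0485]
 [-0.1754  0.4057 -0.897 ]]
```

```bash
python3 -m inch '[[-6,30,14,0],[-6,30,14,0],[-6,30,14,0],[-6,30,14,0],[0,0,0,0],[0,0,-35,0],[0,0,-35,0],[0,0,0,0],[0,0,0,0]]'|head -3; python3 st.py
```

```text
time: 21.85
ee_pos: [0.0794, 0.1166, 0.9746]
tcp_rot: [1.391, 2.368, 0.396]
t 21.85 q [ 0.6735 -0.1824  0.2182 -0.514   2.6459 -0.3449] p [ 79.4384 116.6337 974.5825] w 55.0 g 79.2 F [ 0.3586  0.0642 -1.8774] M [-0.046   0.3995  0.0201]
tilt 26.630204979465027 
 [[-0.4477  0.7757  0.4448]
 [ 0.8783  0.4749  0.0557]
 [-0.168   0.4156 -0.8939]]
```

```bash
python3 -m inch '[[-11,27,-8,0],[-11,27,-8,0],[-11,27,-8,0],[0,0,0,0],[0,0,0,0]]'|head -3; python3 st.py
```

```text
time: 22.27
ee_pos: [0.1219, 0.1265, 0.9754]
tcp_rot: [1.391, 2.359, 0.398]
t 22.2667 q [ 0.1869 -0.1964  0.2205 -0.0666  2.6458 -0.3841] p [121.8713 126.4648 975.4433] w 55.1 g 79.2 F [-0.3629 -0.147  -2.4218] M [-0.0171  0.4332 -0.0173]
tilt 27.030328327620662 
 [[-0.4427  0.7748  0.4513]
 [ 0.8801  0.4719  0.0532]
 [-0.1718  0.4207 -0.8908]]
```

```bash
python3 -m inch '[[0,0,-30,0],[-3,8,-30,0],[0,0,0,0],[0,0,0,0]]'|head -3; python3 st.py
```

```text
time: 22.6
ee_pos: [0.097, 0.1227, 0.9793]
tcp_rot: [1.364, 2.35, 0.425]
t 22.6 q [ 0.256  -0.2208  0.218  -0.12    2.6464 -0.3833] p [ 97.0208 122.6904 979.2871] w 55.1 g 79.2 F [ 0.3369 -0.5235 -2.3484] M [-0.1245  0.4138 -0.0106]
tilt 28.534629303932483 
 [[-0.4513  0.7565  0.4732]
 [ 0.8744  0.4809  0.0651]
 [-0.1784  0.4431 -0.8785]]
```

```bash
python3 -m inch '[[-7.9,-3.5,37,0],[-7.9,-3.5,37,0],[-7.9,-3.5,37,0],[-7.9,-3.5,37,0],[-7.9,-3.5,37,0],[-7.9,-3.5,37,0],[-7.9,-3.5,37,0],[-7.9,-3.5,37,0],[-7.9,-3.5,37,0],[-7.9,-3.5,37,0]]'|head -3;python3 -m inch '[[-7.9,-3.5,37,0],[-7.9,-3.5,37,0],[-7.9,-3.5,37,0],[-7.9,-3.5,37,0],[-7.9,-3.5,37,0],[-7.9,-3.5,37,0],[-7.9,-3.5,37,0],[-7.9,-3.5,37,0],[-7.9,-3.5,37,0],[0,0,0,0],[0,0,0,0]]'|head -3; cat >> h.py <<'E'
def axis(psi=np.radians(6.63)):
    return bedR(psi)[:,2]
TIP=np.array([.5412,.0072,.1803])
def rel(s):
    "nut axis error: shift in tool axes (mm) to put TCP on stud axis, and underside height above bed (mm)"
    R=Ro.from_rotvec(s['tcp_rot']).as_matrix();n=axis();p=s['ee_pos']
    h=(p-TIP)@n;e=TIP+n*h-p
    return 1000*(R.T@e),h*1000+74-18.2
E
cat >> st.py <<'E'
print('rel',rel(s),'angerr deg (tool xyz)',np.degrees(R.T@np.cross(R[:,2],-axis())), 'F tool',R.T@s['ft_force'],'M tool',R.T@s['moment'])
E
python3 st.py
```

```text
time: 23.43
ee_pos: [0.2764, 0.0789, 0.6616]
tcp_rot: [1.372, 2.341, 0.396]
time: 24.35
ee_pos: [0.4398, 0.0164, 0.3677]
tcp_rot: [1.375, 2.347, 0.396]
t 24.35 q [-0.3667 -0.0968  1.9815  0.2858  0.8355 -1.0245] p [439.759   16.4473 367.7079] w 55.3 g 78.8 F [ 0.0397  0.2441 -2.0294] M [-0.0634  0.3975  0.0012]
tilt 27.88018137708059 
 [[-0.4423  0.7667  0.4654]
 [ 0.8769  0.4785  0.0452]
 [-0.188   0.4282 -0.8839]]
rel (array([-19.2871,  -8.0427,   0.1843]), np.float64(268.07526293840243)) angerr deg (tool xyz) [-0.3099  0.4182  0.    ] F tool [ 0.5781 -0.7217  1.8234] M tool [ 0.3764  0.1421 -0.0126]
```

```bash
python3 -m inch '[[-9.6,-4,30,0],[-9.6,-4,30,0],[0,0,35,0],[0,0,35,0],[0,0,35,0],[0,0,10,0],[0,0,0,0.1],[0,0,0,0.1],[0,0,0,0.1],[0,0,0,0.1],[0,0,0,0],[0,0,0,0]]'|head -3; python3 st.py; python3 - <<'E'
from rig import r
from h import *
d={n:r.snapshot(n) for n in("scene","top")}
pickle.dump(d,open('s1.pkl','wb'))
a=d['scene']['color'][150:270,255:375];b=d['top']['color'][175:275,270:370]
cv2.imwrite('pics/c3.png',np.hstack([cv2.resize(x,(400,400),interpolation=cv2.INTER_CUBIC) for x in(a,b)]))
E
```

```text
time: 25.35
ee_pos: [0.5266, 0.0023, 0.2187]
tcp_rot: [1.835, 2.056, 0.51]
t 25.35 q [-0.3179  0.2967  2.0563  0.5394  0.375  -0.895 ] p [526.5988   2.3183 218.7371] w 55.0 g 78.8 F [ 0.7158  0.5852 -3.179 ] M [-0.1211  0.4447  0.0746]
tilt 28.503243370651106 
 [[-0.1102  0.8729  0.4754]
 [ 0.9938  0.1028  0.0416]
 [-0.0125  0.477  -0.8788]]
rel (array([ 3.1685, -4.7373, -0.0837]), np.float64(96.81149065866846)) angerr deg (tool xyz) [ 0.4925  0.7772 -0.    ] F tool [ 0.5426 -0.8316  3.1583] M tool [ 0.4544 -0.0244 -0.1046]
```

View pics/c3.png

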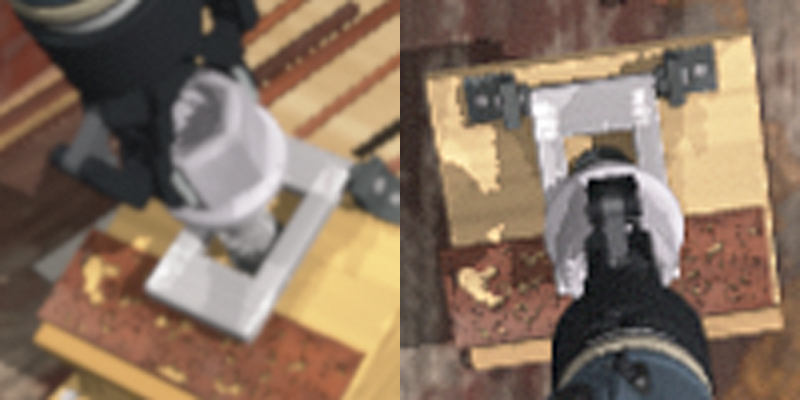

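The crop shows the nut above the stud, with the flange spanning x≈547–685 and its upper edge at y≈168 in the right panel. I'll compare this with the projected rim, and with the stud axis in the same pixels.

```bash
python3 - <<'E'
from rig import r
from h import *
np.set_printoptions(precision=1,suppress=True)
d=pickle.load(open('s1.pkl','rb'))
s=r.get_state();R=Ro.from_rotvec(s['tcp_rot']).as_matrix()
a=np.linspace(0,2*np.pi,73)
for dz in(.0182,.0142):
    P=s['ee_pos']+R[:,2]*dz+.038*(np.cos(a)[:,None]*R[:,0]+np.sin(a)[:,None]*R[:,1])
    for n,o,k in(('top',(270,175),4),('scene',(255,150),400/120)):
        u=(proj(n,P,d)-o+.5)*k-.5
        print(n,dz,'x',u[:,0].min(),u[:,0].max(),'y',u[:,1].min(),u[:,1].max())
n=axis()
for k,P in(('tip',TIP),('base',TIP-.05*n)):
    print(k,(proj('top',P,d)[0]-(270,175))*4,(proj('scene',P,d)[0]-(255,150))*400/120)
for m,o,k in(('top',(270,175),4),('scene',(255,150),400/120)):
    print('nut axis',m,[(proj(m,s['ee_pos']+R[:,2]*z,d)[0]-o)*k for z in(.018,.068)])
E
```

```text
top 0.0182 x 147.93482063184547 287.3521392233722 y 164.40958191893333 292.6664936870005
scene 0.0182 x 156.4543559202801 291.7708114170528 y 106.00736230244131 233.54236733364354
top 0.0142 x 147.94485982970446 287.8150036201025 y 167.1265433566191 295.72276695596986
scene 0.0142 x 153.91596136500854 289.7426291007788 y 102.4665986700574 230.42150610312123
tip [208.9 219.8] [225.1 189.7]
base [205.4 186.8] [250.1 227.3]
nut axis top [array([216.2, 228. ]), array([213.3, 193.4])]
nut axis scene [array([222. , 167.4]), array([249.1, 206.9])]
```

```bash
python3 -m inch '[[3,-4,8,0],[0,0,8,0],[0,0,6,0],[0,0,4,0],[0,0,4,0],[0,0,0,0],[0,0,0,0]]'|head -4; python3 st.py
```

```text
time: 26.03
ee_pos: [0.5358, 0.0057, 0.1884]
tcp_rot: [1.842, 2.055, 0.508]
ft_force: [0.7, -0.5, -3.1]
t 26.0333 q [-0.3012  0.3713  2.0662  0.6513  0.3014 -0.9971] p [535.7794   5.7001 188.441 ] w 55.5 g 79.0 F [ 0.6659 -0.465  -3.1173] M [-0.0605  0.4135  0.0027]
tilt 28.27875800357877 
 [[-0.1066  0.8752  0.4719]
 [ 0.9943  0.0985  0.0419]
 [-0.0098  0.4737 -0.8807]]
rel (array([ 0.8675,  1.0823, -0.006 ]), np.float64(65.597224198238)) angerr deg (tool xyz) [0.2723 0.7385 0.    ] F tool [-0.5026 -0.9396  3.0401] M tool [ 0.4176 -0.0109 -0.0137]
```

```bash
python3 -m inch '[[0,0,4,0],[0,0,4,0],[0,0,0,0]]'|head -4; python3 st.py|grep rel;  python3 -m inch '[[0,0,3,0],[0,0,3,0],[0,0,3,0],[0,0,0,0]]'|head -4; python3 st.py
```

```text
time: 26.28
ee_pos: [0.5396, 0.006, 0.181]
tcp_rot: [1.843, 2.055, 0.508]
ft_force: [0.2, -0.4, -2.8]
rel (array([ 1.0264,  1.1804, -0.0079]), np.float64(57.24382323252125)) angerr deg (tool xyz) [ 0.2587  0.7397 -0.    ] F tool [-0.369  -1.1787  2.5004] M tool [ 0.4864  0.0011 -0.0128]
time: 26.62
ee_pos: [0.5438, 0.0064, 0.173]
tcp_rot: [1.843, 2.055, 0.508]
ft_force: [-0.3, 0.6, -3.4]
t 26.6167 q [-0.2933  0.4129  2.0623  0.7246  0.2694 -1.0667] p [543.7915   6.4081 172.9978] w 55.2 g 79.0 F [-0.277   0.6191 -3.4051] M [-0.0775  0.433  -0.0722]
tilt 28.25120031333872 
 [[-0.1062  0.8755  0.4715]
 [ 0.9943  0.0981  0.0419]
 [-0.0096  0.4732 -0.8809]]
rel (array([ 1.0903,  1.232 , -0.0087]), np.float64(48.18694409423249)) angerr deg (tool xyz) [ 0.2451  0.734  -0.    ] F tool [ 0.6775 -1.7932  2.8948] M tool [ 0.4395 -0.0595  0.0452]
```

```bash
python3 -m inch '[[0,0,2,0],[0,0,2,0],[0,0,0,0]]'|grep force; python3 st.py|grep rel;  python3 -m inch '[[0,0,1.5,0],[0,0,1.5,0],[0,0,0,0]]'|grep force; python3 st.py|grep rel
```

```text
ft_force: [-0.1, 0.5, -2.7]
grip_force: 79.0
rel (array([ 1.1148,  1.1467, -0.0091]), np.float64(44.40989130032308)) angerr deg (tool xyz) [ 0.2593  0.7366 -0.    ] F tool [ 0.5639 -1.2996  2.4036] M tool [ 0.4365  0.0152 -0.0481]
ft_force: [-1.5, -1.4, -0.6]
grip_force: 79.7
rel (array([ 1.3883,  0.9032, -0.0142]), np.float64(41.86213296918555)) angerr deg (tool xyz) [ 0.3088  0.7856 -0.    ] F tool [-1.192  -1.7908 -0.2167] M tool [ 0.4878 -0.1529 -0.0632]
```

```bash
python3 -m inch '[[0,0,1,0],[0,0,0,0]]'|grep ft; python3 st.py|grep rel;  python3 -m inch '[[0,0,1,0],[0,0,0,0]]'|grep ft; python3 st.py|egrep 'rel|^t '
```

```text
ft_force: [-5.5, -2.1, 5.5]
rel (array([ 1.4393,  0.8625, -0.0151]), np.float64(41.37274805791108)) angerr deg (tool xyz) [ 0.3391  0.8041 -0.    ] F tool [-1.6008 -2.4174 -7.5783] M tool [ 0.5456 -0.1792 -0.1596]
ft_force: [-8.0, -3.3, 10.1]
t 27.45 q [-0.2898  0.4304  2.0608  0.7668  0.2539 -1.108 ] p [547.6031   6.4602 166.7367] w 55.3 g 81.2 F [-7.9512 -3.3233 10.0625] M [-0.273   0.5537  0.0372]
rel (array([ 1.4763,  0.823 , -0.0158]), np.float64(40.87843501069938)) angerr deg (tool xyz) [ 0.3716  0.8219 -0.    ] F tool [ -2.5735  -2.4987 -12.7536] M tool [ 0.5792 -0.1663 -0.1395]
```

```bash
for i in 1; do python3 -m inch '[[0,0,-0.5,-0.1],[0,0,-0.3,-0.1],[0,0,0,0]]'|grep ft; python3 st.py|egrep 'rel'; python3 -m inch '[[0,0,-0.3,-0.1],[0,0,-0.3,-0.1],[0,0,0,0]]'|grep ft; python3 st.py|egrep 'rel|^t '; done
```

```text
ft_force: [0.4, 0.5, -3.0]
rel (array([ 0.9656,  1.1063, -0.0105]), np.float64(40.62103682478934)) angerr deg (tool xyz) [0.1402 0.7863 0.    ] F tool [ 0.6517 -0.9372  2.8826] M tool [ 0.4307  0.053  -0.0247]
ft_force: [0.4, 0.5, -2.6]
t 27.95 q [-0.2898  0.4301  2.0601  0.7602  0.2569 -1.5   ] p [547.2459   6.8314 166.6569] w 55.2 g 79.4 F [ 0.3965  0.4985 -2.6315] M [-0.0934  0.4242  0.0174]
rel (array([ 0.5424,  1.4622, -0.0084]), np.float64(40.95442830485065)) angerr deg (tool xyz) [-0.0446  0.7715 -0.    ] F tool [ 0.7713 -0.597   2.5257] M tool [ 0.41    0.1385 -0.0415]
```

```bash
python3 -m inch '[[0,0,1.5,0],[0,0,1,0],[0,0,0,0]]'|grep ft; python3 st.py|egrep 'rel'; python3 -m inch '[[0,0,1,0],[0,0,1,0],[0,0,0,0]]'|grep ft; python3 st.py|egrep 'rel|^t '
```

```text
ft_force: [0.1, 0.4, -3.8]
rel (array([ 0.6193,  1.5097, -0.0097]), np.float64(38.3012029011644)) angerr deg (tool xyz) [-0.0507  0.7714 -0.    ] F tool [ 1.0149 -1.4238  3.4121] M tool [0.3978 0.2301 0.0014]
ft_force: [-5.9, -1.0, 7.3]
t 28.45 q [-0.2882  0.4385  2.0596  0.7831  0.2494 -1.5222] p [548.9816   6.9223 163.5769] w 54.9 g 80.8 F [-5.9491 -1.0441  7.3238] M [-0.0626  0.5719  0.0655]
rel (array([ 0.6769,  1.4258, -0.0098]), np.float64(37.420663956978885)) angerr deg (tool xyz) [0.0011 0.8323 0.    ] F tool [ 0.2688 -1.8748 -9.3023] M tool [ 0.5168  0.2533 -0.0635]
```

The drop was felt: preload vanished within 0.2 rad of backing off, and the nut now seats about 5–6 mm lower. Next I'll run it down.

```bash
python3 -m inch '[[0,0,-1.1,0],[0,0,0.32,0.1],[0,0,0.32,0.1],[0,0,0.32,0.1],[0,0,0.32,0.1],[0,0,0.32,0.1],[0,0,0,0]]'|grep ft; python3 st.py|egrep 'rel'; python3 -m inch '[[0,0,0.32,0.1],[0,0,0.32,0.1],[0,0,0.32,0.1],[0,0,0.32,0.1],[0,0,0.32,0.1],[0,0,0.32,0.1],[0,0,0.32,0.1],[0,0,0,0]]'|grep ft; python3 st.py
```

```text
ft_force: [-2.3, -1.3, 1.9]
rel (array([ 1.738 ,  0.8837, -0.0175]), np.float64(36.29760805360023)) angerr deg (tool xyz) [0.3743 0.7659 0.    ] F tool [-1.1781 -1.0877 -2.8427] M tool [ 0.6147 -0.3197 -0.0249]
ft_force: [-5.2, -0.9, 1.5]
t 29.7 q [-0.2869  0.4468  2.0603  0.7967  0.2463 -0.3356] p [548.8381   7.7132 159.6499] w 55.5 g 79.6 F [-5.1807 -0.9366  1.4963] M [-0.119   1.0137 -0.0152]
tilt 28.1024606930445 
 [[ 0.5548  0.6871  0.469 ]
 [ 0.7626 -0.6454  0.0434]
 [ 0.3325  0.3336 -0.8821]]
rel (array([2.3787, 1.7731, 0.0008]), np.float64(33.97729862679989)) angerr deg (tool xyz) [0.5231 0.3704 0.    ] F tool [-3.0911 -2.4561 -3.7905] M tool [ 0.7019 -0.7411  0.0015]
```

```bash
python3 -m inch '[[0,0,0.32,0.1],[0,0,0.32,0.1],[0,0,0.32,0.1],[0,0,0.32,0.1],[0,0,0.32,0.1],[0,0,0.32,0.1],[0,0,0.32,0.1],[0,0,0.32,0.1],[0,0,0,0]]'|grep ft; python3 st.py|egrep 'rel|^t'; python3 -m inch '[[0,0,0.32,0.1],[0,0,0.32,0.1],[0,0,0.32,0.1],[0,0,0.32,0.1],[0,0,0.32,0.1],[0,0,0.32,0.1],[0,0,0.32,0.1],[0,0,0.32,0.1],[0,0,0,0]]'|grep ft; python3 st.py
```

```text
ft_force: [-5.9, 2.7, 0.5]
t 30.45 q [-0.285   0.453   2.0606  0.8107  0.2453  0.4511] p [548.8387   9.2826 156.8176] w 55.4 g 79.7 F [-5.9115  2.6631  0.4848] M [0.3378 1.1002 0.326 ]
tilt 27.95888959157127 
rel (array([4.1499, 1.0489, 0.0057]), np.float64(31.3912258523323)) angerr deg (tool xyz) [0.4288 0.0298 0.    ] F tool [-4.7955 -3.1469 -3.0616] M tool [ 0.526  -1.0714 -0.0789]
ft_force: [-5.0, 6.0, 1.0]
t 31.2 q [-0.2823  0.4587  2.0592  0.8258  0.2448  1.2376] p [549.9357  11.0926 154.7044] w 55.2 g 79.7 F [-4.9534  6.0129  1.0196] M [1.1406 0.813  0.6072]
tilt 27.93551273321865 
 [[ 0.6745 -0.5728  0.4658]
 [-0.6665 -0.7438  0.0504]
 [ 0.3175 -0.3444 -0.8835]]
rel (array([ 4.7772, -1.0063,  0.006 ]), np.float64(28.915681807156464)) angerr deg (tool xyz) [ 0.1906 -0.1126 -0.    ] F tool [-7.0249 -1.9859 -2.9047] M tool [ 0.4202 -1.4672  0.0358]
```

Lateral load is building because the grip is off the nut's axis, so I'll release, recentre and regrip 120° back.

```bash
python3 -m inch '[[0,0,0,0],[0,0,0,0],[0,0,0,0],[0,0,0,0],[0,0,0,0],[3,-1,-1,0],[0,0,0,0]]' 1 70; python3 st.py;  python3 -m inch '[[0,0,0,-0.12],[0,0,0,-0.12],[0,0,0,-0.12],[0,0,0,-0.12],[0,0,0,-0.12],[0,0,0,-0.12],[0,0,0,-0.12],[0,0,0,-0.12],[0,0,0,-0.12],[0,0,0,-0.12],[0,0,0,-0.12],[0,0,0,-0.12]]'|grep ft; python3 -m inch '[[0,0,0,-0.12],[0,0,0,-0.12],[0,0,0,-0.12],[0,0,0,-0.12],[0,0,0,-0.12],[0,0,0,-0.05],[0,0,0,0],[0,0,0,0]]'|grep ft;python3 st.py
```

```text
time: 31.78
ee_pos: [0.556, 0.0054, 0.1587]
tcp_rot: [-2.673, 1.007, -0.651]
ft_force: [-0.4, 0.7, 0.9]
width: 0.0852
grip_force: 0.0
t 31.7833 q [-0.2866  0.4555  2.0474  0.7964  0.2444  1.2645] p [556.0396   5.3786 158.6503] w 85.2 g 0.0 F [-0.443   0.6655  0.858 ] M [-0.0032  0.2066 -0.0385]
tilt 28.366376725520595 
 [[ 0.6689 -0.5732  0.4733]
 [-0.6667 -0.7442  0.0409]
 [ 0.3289 -0.3429 -0.8799]]
rel (array([-4.3987, -0.3997, -0.0661]), np.float64(29.863044984126756)) angerr deg (tool xyz) [ 0.2793 -0.8355  0.    ] F tool [-0.4578 -0.5355 -0.9375] M tool [-0.1525 -0.1387  0.0408]
ft_force: [-0.6, -0.2, 0.1]
ft_force: [0.2, 0.4, 0.4]
t 33.45 q [-0.2863  0.4558  2.0486  0.7973  0.2446 -0.8247] p [555.2921   5.8178 158.1816] w 85.1 g 0.0 F [0.2231 0.4089 0.368 ] M [-0.0486  0.2119 -0.0608]
tilt 28.29394338136632 
 [[ 0.1671  0.8655  0.4722]
 [ 0.9766 -0.2112  0.0416]
 [ 0.1357  0.4541 -0.8805]]
rel (array([ 2.2839, -2.6734, -0.0487]), np.float64(29.77391345422851)) angerr deg (tool xyz) [0.5049 0.6308 0.    ] F tool [ 0.4865  0.2738 -0.2017] M tool [ 0.1906 -0.1145  0.0394]
```

```bash
python3 -m inch '[[3,-3.8,1,0],[0,0,0,0],[0,0,0,0]]'|grep ft; python3 st.py|egrep 'rel'; python3 - <<'E'
from rig import r
from h import *
d={n:r.snapshot(n) for n in("scene","top")}
pickle.dump(d,open('s2.pkl','wb'))
a=d['scene']['color'][150:270,255:375];b=d['top']['color'][175:275,270:370]
cv2.imwrite('pics/c4.png',np.hstack([cv2.resize(x,(400,400),interpolation=cv2.INTER_CUBIC) for x in(a,b)]))
s=r.get_state();R=Ro.from_rotvec(s['tcp_rot']).as_matrix()
a=np.linspace(0,2*np.pi,73)
for nm,c in(('tcp',s['ee_pos']+R[:,2]*.0182),('stud',TIP+axis()*(.029-.074))):
    P=c+.038*(np.cos(a)[:,None]*R[:,0]+np.sin(a)[:,None]*R[:,1])
    for n,o,k in(('top',(270,175),4),('scene',(255,150),400/120)):
        u=(proj(n,P,d)-o+.5)*k-.5
        print(nm,n,'x',u[:,0].min(),u[:,0].max(),'y',u[:,1].min(),u[:,1].max())
E
```

```text
ft_force: [-0.4, -0.0, 0.4]
rel (array([-1.0775,  1.8827,  0.0257]), np.float64(28.658317592301163)) angerr deg (tool xyz) [0.4354 0.6079 0.    ] F tool [-0.0318 -0.1505 -0.5125] M tool [ 0.198  -0.0704 -0.0322]
tcp top x 139.57133326821486 271.49123489748445 y 130.95069350813208 253.4104870220392
tcp scene x 184.13215422136273 310.9444924946336 y 166.35225612905924 286.9528311058098
stud top x 141.1520497845313 273.139309470713 y 129.44921256087093 252.0101006585146
stud scene x 186.1729392080445 313.108048627172 y 165.4851331000083 286.1305229304079
```

View pics/c4.png

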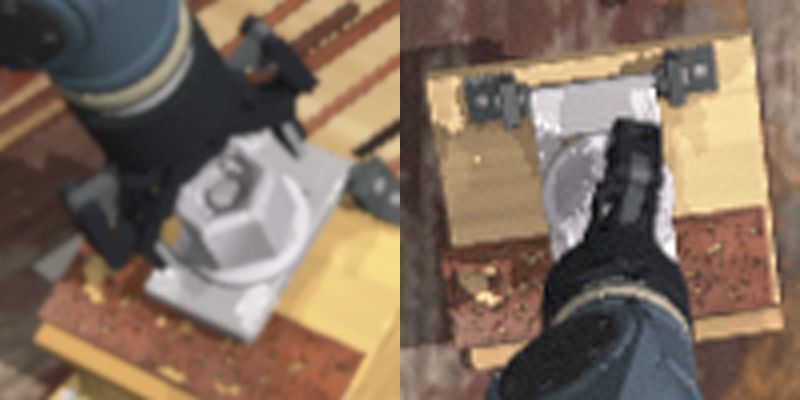

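The nut sits threaded on the stud with its flange about 2 mm to the −y side of the tool axis (top panel x≈545–675 against a predicted 540–671). I'll shift and grip.

```bash
python3 -m inch '[[-1.7,0.3,0,0],[0,0,0,0],[0,0,0,0],[0,0,0,0],[0,0,0,0],[0,0,0,0],[0,0,0,0],[0,0,0,0]]' 0 70; python3 st.py|egrep 'rel|^t'; python3 -m inch '[[0,0,0.32,0.1],[0,0,0.32,0.1],[0,0,0.32,0.1],[0,0,0.32,0.1],[0,0,0.32,0.1],[0,0,0.32,0.1],[0,0,0.32,0.1],[0,0,0.32,0.1],[0,0,0,0]]'|grep ft; python3 st.py|egrep 'rel|^t'
```

```text
time: 34.47
ee_pos: [0.5529, 0.0078, 0.1562]
tcp_rot: [2.173, 1.774, 0.585]
ft_force: [-2.8, -1.9, 5.2]
width: 0.0552
grip_force: 72.5
t 34.4667 q [-0.2831  0.4581  2.0565  0.8257  0.2357 -0.8525] p [552.8838   7.8112 156.2363] w 55.2 g 72.5 F [-2.8026 -1.8788  5.1965] M [-0.087   0.2523 -0.0657]
tilt 28.321092292340605 
rel (array([ 1.0104,  0.7107, -0.0047]), np.float64(29.07132344644916)) angerr deg (tool xyz) [0.5361 0.6442 0.    ] F tool [-1.5995  0.3321 -5.9766] M tool [ 0.2232 -0.1581  0.0271]
ft_force: [-5.1, -1.9, 6.2]
t 35.2167 q [-0.2824  0.4643  2.0576  0.8395  0.2321 -0.0633] p [552.6614   8.1151 153.2897] w 55.5 g 73.1 F [-5.1323 -1.8849  6.2327] M [-0.2236  0.7823 -0.1531]
tilt 28.181906824327918 
rel (array([2.4602, 0.7392, 0.0024]), np.float64(26.556901082733052)) angerr deg (tool xyz) [0.7349 0.1659 0.    ] F tool [-2.1727  0.4777 -7.9869] M tool [ 0.183  -0.805   0.0625]
```

```bash
for k in 1; do python3 -m inch '[[0,0,0.31,0.1],[0,0,0.31,0.1],[0,0,0.31,0.1],[0,0,0.31,0.1],[0,0,0.31,0.1],[0,0,0.31,0.1],[0,0,0.31,0.1],[0,0,0.31,0.1],[0,0,0,0]]'|grep ft; python3 st.py|egrep 'rel|^t'; python3 -m inch '[[0,0,0.31,0.1],[0,0,0.31,0.1],[0,0,0.31,0.1],[0,0,0.31,0.1],[0,0,0.31,0.1],[0,0,0,0]]'|grep ft; python3 st.py|egrep 'rel|^t'; done
```

```text
ft_force: [-7.0, 0.5, 8.9]
t 35.9667 q [-0.2809  0.4697  2.0575  0.8538  0.2296  0.7227] p [553.1436   8.9247 151.0453] w 55.7 g 72.2 F [-7.0096  0.5099  8.893 ] M [-0.1521  1.0024 -0.1163]
tilt 28.13008759783207 
rel (array([ 3.0143, -0.7303,  0.0104]), np.float64(24.306502826447367)) angerr deg (tool xyz) [ 0.5713 -0.3366 -0.    ] F tool [ -2.1877  -0.4765 -11.1115] M tool [-0.4245 -0.9251  0.0743]
ft_force: [-8.2, 0.5, 13.1]
t 36.4667 q [-0.28    0.4715  2.0575  0.8623  0.2282  1.2134] p [553.5346   9.3625 150.4123] w 55.0 g 70.2 F [-8.1771  0.5445 13.1176] M [-0.083   1.3962 -0.0234]
tilt 28.16652576941482 
rel (array([ 2.5296, -1.7559,  0.0163]), np.float64(23.541489750669815)) angerr deg (tool xyz) [ 0.2981 -0.5763  0.    ] F tool [ -1.5916  -0.1909 -15.3839] M tool [-1.0053 -0.9718  0.0425]
```

```bash
python3 -m inch '[[0,0,0,0.1],[0,0,0,0.1],[0,0,0,0.1],[0,0,0,0]]'|grep ft; python3 st.py|egrep 'rel|^t'; python3 -m inch '[[0,0,0,0.1],[0,0,0,0.1],[0,0,0,0]]'|grep ft; python3 st.py|egrep 'rel|^t'
```

```text
ft_force: [-10.0, 0.3, 12.4]
t 36.8 q [-0.2798  0.4718  2.0576  0.8623  0.2294  1.5135] p [553.2765   9.8511 150.1381] w 55.6 g 73.2 F [-9.9936  0.2958 12.3953] M [0.0291 1.6921 0.143 ]
tilt 28.115673987734695 
rel (array([ 2.4932, -2.4895,  0.0182]), np.float64(23.393285686635583)) angerr deg (tool xyz) [ 0.1257 -0.544  -0.    ] F tool [ -2.3765   2.0889 -15.6074] M tool [-1.4169 -0.9357 -0.0365]
ft_force: [-0.9, 2.5, -1.7]
t 37.05 q [-0.2792  0.4726  2.0571  0.8622  0.2311  1.7134] p [553.2698  10.5082 149.7404] w 55.3 g 75.9 F [-0.9174  2.5356 -1.6589] M [0.406  1.0769 0.1611]
tilt 28.061033610260786 
rel (array([ 2.6154, -2.9093,  0.018 ]), np.float64(23.009624784201744)) angerr deg (tool xyz) [ 0.0425 -0.4406 -0.    ] F tool [-2.8646  0.6984  1.1529] M tool [-0.8752 -0.7582  0.0982]
```

```bash
python3 -m inch '[[0,0,0.32,0.1],[0,0,0.32,0.1],[0,0,0.32,0.1],[0,0,0,0]]'|grep ft; python3 st.py|egrep 'rel|^t'; python3 -m inch '[[0,0,0.2,0.1],[0,0,0.2,0.1],[0,0,0.2,0.1],[0,0,0,0]]'|grep ft; python3 st.py|egrep 'rel|^t'
```

```text
ft_force: [-4.7, 3.3, 17.3]
t 37.3833 q [-0.2779  0.4741  2.0551  0.8667  0.2318  2.0063] p [554.4877  11.2755 149.6082] w 54.8 g 79.9 F [-4.688   3.253  17.3051] M [0.7075 2.3539 0.4712]
tilt 28.132460386117113 
rel (array([ 2.3475, -2.5065,  0.0209]), np.float64(22.283366388094255)) angerr deg (tool xyz) [-0.1544 -0.3448  0.    ] F tool [ -3.9577  -4.1218 -17.3024] M tool [-2.3255 -0.9242  0.03  ]
ft_force: [-6.8, 3.6, 18.3]
t 37.7167 q [-0.2764  0.4745  2.0538  0.8634  0.2303  2.2949] p [555.2451  11.3746 149.6932] w 55.5 g 96.8 F [-6.7727  3.5977 18.2735] M [-0.2499  1.0628  2.7068]
tilt 28.169850666696835 
rel (array([ 1.8082, -2.3974,  0.0235]), np.float64(21.999865375149444)) angerr deg (tool xyz) [-0.304 -0.343  0.   ] F tool [ -5.0113  -1.4177 -19.1209] M tool [-1.4037 -0.727  -2.4536]
```

Torque jumped to about 2.4 N·m with the underside reading about 22 mm, so the nut is tight. I'll release and check.

```bash
python3 -m inch '[[0,0,-0.5,0],[0,0,0,0],[0,0,0,0],[0,0,0,0],[0,0,0,0],[0,0,0,0]]' 1 |egrep 'ft|width'; python3 st.py|egrep 'rel|^t';python3 -m inch '[[0,0,-8,0],[0,0,-15,0],[0,0,-30,0],[0,0,-40,0],[0,0,-40,0],[0,0,-40,0],[0,0,-40,0],[0,0,0,0],[0,0,0,0]]'|head -4; python3 - <<'E'
from rig import r
from h import *
d={n:r.snapshot(n) for n in("scene","top")}
pickle.dump(d,open('s3.pkl','wb'))
a=d['scene']['color'][150:290,255:395];b=d['top']['color'][175:275,270:370]
cv2.imwrite('pics/c5.png',np.hstack([cv2.resize(x,(400,400),interpolation=cv2.INTER_CUBIC) for x in(a,b)]))
E
```

```text
ft_force: [1.3, 0.2, -0.0]
width: 0.0857
t 38.2167 q [-0.28    0.4775  2.053   0.8704  0.2247  2.3047] p [556.4749   8.0513 148.8283] w 85.7 g 0.0 F [ 1.2592  0.2422 -0.0334] M [-0.0272  0.2626 -0.0006]
tilt 28.258544968553394 
rel (array([-1.3252, -0.8686, -0.0064]), np.float64(20.84281531967471)) angerr deg (tool xyz) [-0.5055 -0.6079  0.    ] F tool [-0.5008 -0.9966  0.6334] M tool [-0.2468  0.0937 -0.0013]
time: 38.97
ee_pos: [0.4562, -0.0011, 0.3395]
tcp_rot: [-1.645, 2.138, -0.374]
ft_force: [0.5, 0.0, -0.2]
```

View pics/c5.png

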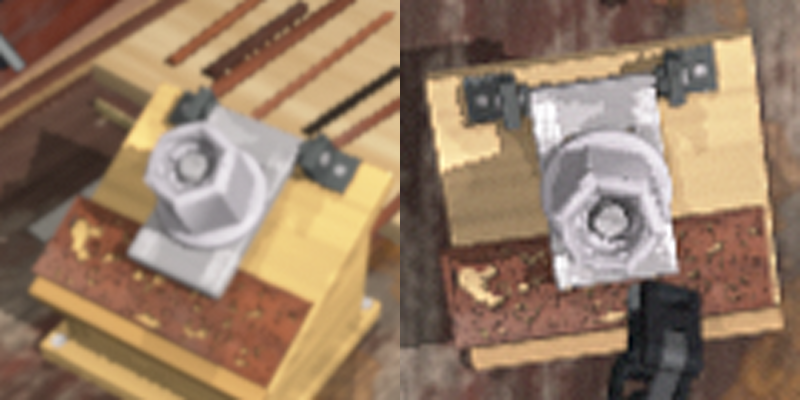

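The nut sits flat on the bar, the bar's toe has dropped by the expected amount, and the panel is still at the fence. A quick image difference will show whether anything else moved.

```bash
python3 - <<'E'
from h import *
a=pickle.load(open('s0.pkl','rb'));b=pickle.load(open('s3.pkl','rb'))
for n,R in(('top',{'cork':(215,245,40,50),'chisel':(290,290,110,20),'square':(215,165,50,75),'spare':(400,165,42,60),'panel_low':(280,235,30,35),'panel_r':(340,225,30,35)}),('scene',{'cork':(195,220,60,45),'chisel':(235,290,105,85),'spare':(418,285,60,50),'panel_lo':(265,235,60,50)})):
    g=cv2.absdiff(a[n]['color'],b[n]['color']).max(2)
    for k,(x,y,w,h) in R.items(): print(n,k,(g[y:y+h,x:x+w]>50).sum())
from rig import r
s=r.get_state();print(s['time'],s['ft_force'])
E
```

```text
top cork 0
top chisel 593
top square 0
top spare 0
top panel_low 49
top panel_r 68
scene cork 0
scene chisel 0
scene spare 0
scene panel_lo 51
39.0667 [-0.21319434 -0.78647506 -0.48954349]
```

```bash
python3 -c "
from rig import r
print(r.job_done())"
```

```text
the job is handed in; nothing more can be done
None
```

The job is handed in at about 39 s: I felt the thread drop in and ran the flange nut down tight (about 2.4 N·m), clamping the bar on the panel, which still lies at the fence; before/after images show nothing else moved.

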